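Throw the two paddle switches of the bench switch bank

TASK

On the bench switch bank, push both flat-paddle levers fully over to the back, away from the robot. Leave the two ball-ended levers in the row as they stand.

Things in the scene. Friction and masses are not known exactly. Their poses are not given: they have to be found in the camera images.
- switch_bank: Grey bank of four switches in a row, 206 mm long (y), 96 mm deep (x), fixed to the desk, turned up to 0.3 rad. Origin: centre of its underside; x points to the back, z up. The levers stand 40 mm apart at y = -60, -20, 20, 60 mm, in any order, each hinged at x = 0, z = 65 mm, in the top face of its block; only levers and a 9 mm high collar round each hinge stick up above that.
- paddle_1_tip (a point): Middle of the top edge of a steel lever that ends in a flat blade (22 mm wide along the row, 5 mm thick, 36 mm tall). Site z points up along the lever; the hinge lies 50 mm down it. Site y is the hinge axis, along the row. Starts leaning 0.5 rad from upright to the robot's side, top 24 mm in front of the hinge, 109 mm above the desk; fully over, it leans 0.5 rad to the back.
- paddle_2_tip (a point): The same point, with the same axes, on the other flat-bladed lever, which has the same shape, size and start.
- paddle_1 (a joint): Lever angle in rad of the first flat-bladed lever: 0 = leaning fully to the robot's side, 1.0 = fully over to the back (both are stops). Held by hinge friction (about 0.05 N m, 1 to 3 N at the lever): it has no spring and stays where it is left. Starts at 0 to 0.05.
- paddle_2 (a joint): Lever angle in rad of the second flat-bladed lever: 0 = leaning fully to the robot's side, 1.0 = fully over to the back (both are stops). Held by hinge friction (about 0.05 N m, 1 to 3 N at the lever): it has no spring and stays where it is left. Starts at 0 to 0.05.
- ball_1 (a joint): Lever angle in rad of one ball-ended lever (7 mm rod, 12 mm ball, 50 mm tall): 0 = leaning fully to the robot's side, 1.0 = fully over to the back (both are stops). Held by hinge friction (about 0.05 N m, 1 to 3 N at the lever): it has no spring and stays where it is left. Starts at 0.95 to 1.0, leaning to the back, and stays so.
- ball_2 (a joint): Lever angle in rad of the other ball-ended lever: 0 = leaning fully to the robot's side, 1.0 = fully over to the back (both are stops). Held by hinge friction (about 0.05 N m, 1 to 3 N at the lever): it has no spring and stays where it is left. Starts at 0 to 0.05, leaning to the robot's side, and stays so.

How it is judged:
At the end, for the whole second after the job is handed in: Both flat-bladed levers lean to the back (joint above 0.8 of 1.0 rad) and the two ball-ended levers are where they were: one at the back (above 0.8 rad), one to the robot's side (below 0.2 rad) (value of joint each of paddle_1, paddle_2, ball_1 above 0.8 rad and value of joint ball_2 below 0.2 rad); the robot touches nothing.
It fails at once if a ball-ended lever is pushed out of its position by more than about 0.3 rad (value of joint ball_1 below 0.65 rad or value of joint ball_2 above 0.35 rad).
It also fails if it takes over 35 s, if anything falls off the work surface, if the arm or the gripper's body presses on something with over 40 N, if the wrist force passes 120 N, or if a joint passes its speed limit or range.

ROBOT

A 6-joint arm with a two-finger parallel gripper is mounted at the origin on a cart in front of the work surface, level with it; the furniture and walls round the work are solid. World frame = base frame: x ahead of the robot, y to its left, z up, the work surface at z = 0. Lengths are in m, angles in rad, forces in N, time in s.
With the tool pointing down it reaches from about 0.425 to 0.95 m from the base axis. Payload 3.5 kg.
Tool frame: the origin (TCP) lies at the very end of the fingers, on their centre line; the grasp point (between the pads) lies 19 mm behind it (ctrl.grip_point_offset is the distance from the TCP to the grasp point, in m); z points along the fingers, y is the line along which they close (so a half turn about z gives the same grasp; the last joint's range is limited). The gripper opens to 85 mm and grips with 20 to 120 N. Pads are 22 mm wide; open, the fingers measure 114 mm over their backs; the gripper's body (76 mm by 85 mm) begins 54 mm behind the grasp point. The pads swing forward as they close: fully open they stand 13 mm farther back than shut.
Start: joints at [1.094, 0.286, 1.577, -0, 1.279, -0.15], TCP at [0.217, 0.639, 0.231] pointing down, gripper open.
Joint ranges: [-2.77, 2.77], [-0.9, 2.22], [0.21, 2.48], [-1.53, 4.67], [0.24, 2.81], [-2.84, 2.84]. Speed limits (rad/s): [2.79, 2.79, 3.14, 3.14, 3.14, 3.14].

INTERFACE

Orientations are given as a unit quaternion [x, y, z, w].
In Python, from plant import ctrl gives the robot as it stands. The module is installed in compiled form; this text tells all that it offers.
- The arm moves only by the shell command python3 -m pendant 'ROWS' [OPENING] [FORCE]. ROWS is JSON, a list of rows, each an object of numbers: "dx", "dy", "dz": the shift along the tool's x, y, z in cm; "twist": the turn about the tool's z in degrees. A call has 1 to 10 rows; each row is the pose to reach, as a shift and turn from the pose commanded when the call began, along the tool's axes at that moment; what a row does not reach only later rows make up. A row lasts 1/8 s, in which the tool goes at most 62.5 mm and 10.7 degrees, less where a joint would pass 70% of its speed; a pose out of reach is approached as far as the arm can. A call with a gripper value outside its range is refused whole. OPENING is the opening in per cent of the stroke, from 0 (shut) to 100 (fully open), set as the call begins (- or left out, the last holds). The fingers move at their own pace and stop on an object; FORCE is the grip in N (left out, the last holds). Time passes only in rows, so rows that repeat a pose let the fingers close. It gives the time, the measured TCP pose, the force, the opening and the grip force at its end, in the units of the state.
- ctrl.get_state(): the state, without advancing time (a new reading comes with each control period).
- ctrl.read_camera(name): name is "side" or "top" or "wrist"; returns a dict with "img" (480x640x3 uint8, red, green, blue), "depth" (480x640 float32, m along the optical axis (not along the pixel's ray), 0 where there is no reading), "camera_matrix" (3x3 intrinsics, pixels), "xyz" and "rotation" of the camera in the world; the wrist camera has in their place "tool_from_camera" (4x4, takes a point from camera to tool coordinates, whose origin is the TCP and whose axes are the flange's). Camera axes: x right, y up, looking along -z (the intrinsics and any distortion apply to the point x, -y, -z); pixel columns grow to the right and rows downward; lengths in m; the calibration is good to about 2 mm. A picture is of the moment at which its call begins: read the wrist's pose just before it.
- ctrl.sign_off(): hands the job in; it is judged then, once.
The state is a dict: "time": time; "qpos": joint angles; "dq": joint speeds; "joint_efforts": joint torques, N m; "eef_pos": TCP position; "tcp_rot": TCP orientation; "contact_force": force on the tool from outside, world axes, zero at the start; "wrist_torque": the same for the moment, N m; "opening": opening from 0.0 (shut) to 1.0 (fully open); "finger_force": force on a finger pad.
Only numpy, scipy, OpenCV 4.12 (cv2) and the standard library are available. Lean on these libraries where they do the work, as an engineer would, in place of code of your own. Each camera call takes 0.05 s, during which the arm holds its last target. There are 200 camera calls.

## Working session

There is one attempt and no reset: what is moved stays moved. The work goes in short steps, Python scripts to look and compute and a shell command to move; the robot and the scene stay as the last step left them, time stands still between calls to the robot, and variables do not carry over. Pictures are saved under pics/ and viewed, at most 10 in all, crops included, and the job is handed in when it is done.

```bash
mkdir -p pics
python3 - <<'E'
from plant import ctrl
import cv2,numpy as np
s=ctrl.get_state();print(s['time'],s['eef_pos'],s['tcp_rot'],s['opening'])
ims=[]
for n in('top','side'):
    c=ctrl.read_camera(n);print(n,c['xyz'],c['rotation'],c['camera_matrix'])
    np.savez(n+'.npz',**c)
    cv2.imwrite(f'pics/{n}.png',c['img'][...,::-1])
E
```

```text
0.0 [0.2163679  0.6386806  0.22990391] [ 1.62683555e-01  9.86677556e-01 -1.15314460e-03 -3.63275628e-04] 0.9951791479009915
top [0.27802529 0.00115991 0.93389644] [ 0.09185546 -0.07564752 -0.6487274   0.75166002] [[618.58990961   0.         310.77682731]
 [  0.         618.58990961 245.38491235]
 [  0.           0.           1.        ]]
side [ 0.08242695 -0.53290265  0.60265944] [ 0.42180977 -0.13428081 -0.2941166   0.84707769] [[485.5897842    0.         320.53696171]
 [  0.         485.5897842  238.35748665]
 [  0.           0.           1.        ]]
```

View pics/top.png

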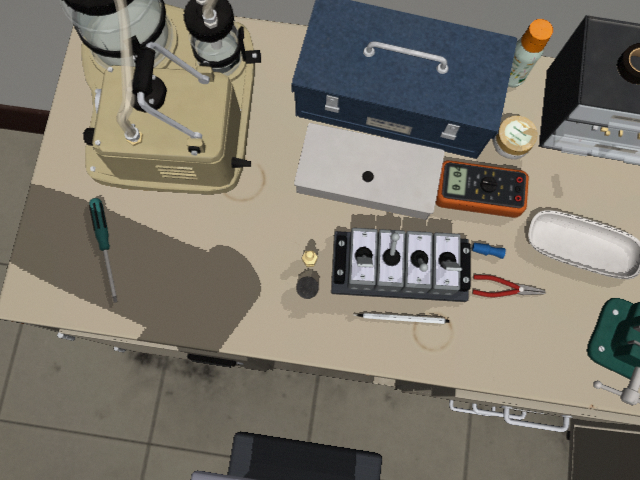

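View pics/side.png

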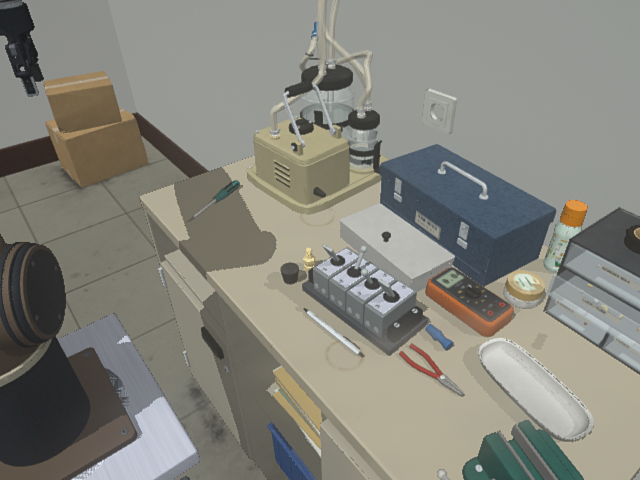

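The top view shows the bank at about (400,262), with levers at columns 364, 393, 420 and 448. I'll zoom in and work out the positions.

```bash
cat > h.py <<'E'
import numpy as np
from scipy.spatial.transform import Rotation as R
def ray(c,u,v,z):
    K=c['camera_matrix'];d=np.array([(u-K[0,2])/K[0,0],-(v-K[1,2])/K[1,1],-1])
    r=c['rotation']; M=R.from_quat(r).as_matrix() if np.size(r)==4 else np.reshape(r,(3,3))
    d=M@d;o=np.asarray(c['xyz']);return o+d*(z-o[2])/d[2]
E
python3 - <<'E'
from h import *
import cv2
c=np.load('top.npz');s=np.load('side.npz')
a=cv2.resize(c['img'][215:310,320:480],None,fx=5,fy=5,interpolation=2)[...,::-1]
cv2.imwrite('pics/z1.png',a)
b=cv2.resize(s['img'][235:350,295:435],None,fx=5,fy=5,interpolation=2)[...,::-1]
cv2.imwrite('pics/z2.png',b)
for p in [(364,255),(391,257),(419,259),(447,260)]: print(ray(c,*p,.067))
E
```

```text
[ 0.48287929 -0.04091777  0.067     ]
[ 0.48559951 -0.0795956   0.067     ]
[ 0.48852274 -0.1196107   0.067     ]
[ 0.49290012 -0.15940332  0.067     ]
```

View pics/z1.png

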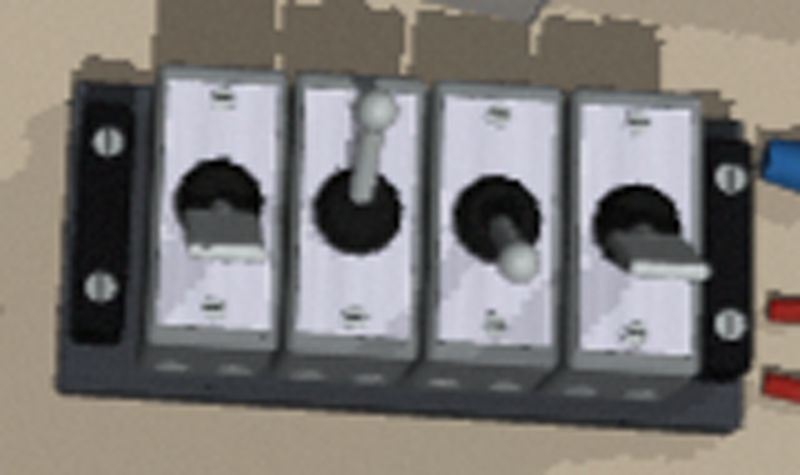

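View pics/z2.png

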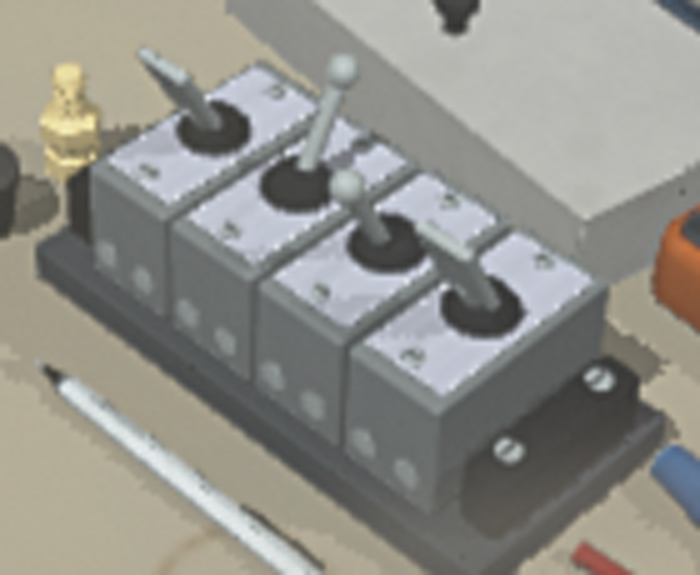

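Run:
```python
from h import *
from plant import ctrl
c=dict(np.load('top.npz'))
P=np.array([ray(c,320+u/5-.4,215+v/5-.4,.074) for u,v in[(219,204),(357,211),(498,219),(637,226)]])
d=P[0]-P[3];d/=np.linalg.norm(d);print(P,np.linalg.norm(P[0]-P[3]));print('yaw',np.arctan2(-d[0],d[1]))
bx=np.array([d[1],-d[0],0])
Mid=P.mean(0);hin=[Mid+d*k for k in(.06,-.06)];print(hin,bx,d)
T=[ray(c,320+u/5-.4,215+v/5-.4,.109) for u,v in[(225,251),(670,270)]]
for t,h in zip(T,hin):print('tip bank frame',(t-h)@bx,(t-h)@d)
s=ctrl.get_state();M=R.from_quat(s['tcp_rot']).as_matrix();p=s['eef_pos'];print(M)
for h in hin:
    g=h-bx*.06; g[2]=.2;print('to pre',g,M.T@(g-p)*100)
# obstacles
K=c['camera_matrix'];v,u=np.mgrid[:480,:640];z=c['depth']
W=np.stack([(u-K[0,2])/K[0,0]*z,-(v-K[1,2])/K[1,1]*z,-z],-1)@R.from_quat(c['rotation']).as_matrix().T+c['xyz']
m=(z>0)&(W[...,2]>.1)&(W[...,1]>.05)&(W[...,1]<.6);print('pump min xyz',W[m].min(0),W[m].max(0))
```

```text
[[ 0.48052122 -0.03980696  0.074     ]
 [ 0.48421313 -0.07890953  0.074     ]
 [ 0.48773353 -0.118824    0.074     ]
 [ 0.49145486 -0.15807905  0.074     ]] 0.11877639416655175
yaw 0.092182832977466
[array([ 0.48045754, -0.03915964,  0.074     ]), array([ 0.49150382, -0.15865014,  0.074     ])] [0.99575417 0.09205233 0.        ] [-0.09205233  0.99575417  0.        ]
tip bank frame -0.02107350185662634 -0.0003225907140272526
tip bank frame -0.01981328735684865 -0.0011539512871164403
[[-9.47085853e-01  3.20978818e-01 -9.92821822e-04]
 [ 3.20980184e-01  9.47084003e-01 -1.90061709e-03]
 [ 3.30227840e-04 -2.11872368e-03 -9.99997701e-01]]
to pre [ 0.42071229 -0.04468278  0.2       ] [-41.29155124 -58.16164101   3.11595956]
to pre [ 0.43175857 -0.16417328  0.2       ] [-46.17313705 -69.12383298   3.13757343]
pump min xyz [0.55550536 0.05000149 0.10000299] [0.85577791 0.43943438 0.25861467]
```

```bash
python3 -m pendant '[{"dx":-35,"dy":-39.8,"twist":-24},{"dx":-35,"dy":-39.8,"twist":-24},{"dx":-35,"dy":-39.8,"twist":-24},{"dx":-35,"dy":-39.8,"twist":-24},{"dx":-35,"dy":-39.8,"twist":-24},{"dx":-35,"dy":-39.8,"twist":-24},{"dx":-35,"dy":-39.8,"twist":-24},{"dx":-35,"dy":-39.8,"twist":-24},{"dx":-35,"dy":-39.8,"twist":-24},{"dx":-35,"dy":-39.8,"twist":-24}]' 0
cat >> h.py <<'E'
H1=np.array([.4805,-.0392]);H2=np.array([.4915,-.1587]);BX=np.array([.99575,.09205]);D=np.array([-.09205,.99575])
def go(back,z,lat=(0,0)):
    from plant import ctrl
    s=ctrl.get_state();M=R.from_quat(s['tcp_rot']).as_matrix()
    print(s['time'],s['eef_pos'].round(4),s['opening'],'toolx deg',np.degrees(np.arctan2(M[1,0],M[0,0])),'want -174.7')
    for n,H,l in(('1',H1,lat[0]),('2',H2,lat[1])):
        d=s['eef_pos']-np.r_[H,z]
        print(n,'bank frame offset',(d[:2]@BX).round(4),(d[:2]@D).round(4),'go cm',(M.T@(np.r_[H+BX*back+D*l,z]-s['eef_pos'])*100).round(2))
E
python3 -c "from h import *;go(-.046,.2)"
```

```text
0.1 [0.2164 0.6388 0.2301] 0.9995237476157808 toolx deg 161.27778633992622 want -174.7
1 bank frame offset -0.2006 0.6994 go cm [-42.58 -57.59   3.11]
2 bank frame offset -0.2006 0.8194 go cm [-47.45 -68.56   3.14]$[0]: bad value
```

```bash
python3 -m pendant '[{"dx":-4,"dy":-4.5,"dz":0,"twist":-8}]' 0; echo; python3 -c "from h import *;go(-.046,.2)"
```

```text
time: 0.22
eef_pos: [0.2392, 0.5847, 0.2297]
tcp_rot: [0.09, 0.996, -0.001, -0.0]
contact_force: [0.2, -0.0, -0.3]
opening: 0.817
finger_force: 0.0

0.225 [0.2392 0.5847 0.2297] 0.8167160147396014 toolx deg 169.70454069232758 want -174.7
1 bank frame offset -0.1829 0.6434 go cm [-30.47 -58.3    3.01]
2 bank frame offset -0.1828 0.7634 go cm [-33.68 -69.86   3.02]
```

```bash
python3 -m pendant '[{"dx":-3,"dy":-5,"dz":0,"twist":-8},{"dx":-6,"dy":-10,"dz":0,"twist":-15.6},{"dx":-9.5,"dy":-15,"dz":0,"twist":-15.6},{"dx":-13,"dy":-20,"dz":0,"twist":-15.6},{"dx":-16,"dy":-25,"dz":0,"twist":-15.6},{"dx":-19.5,"dy":-30,"dz":0,"twist":-15.6},{"dx":-22.5,"dy":-35,"dz":0,"twist":-15.6},{"dx":-25.5,"dy":-39.5,"dz":0,"twist":-15.6},{"dx":-25.5,"dy":-39.5,"dz":0,"twist":-15.6}]' 0; echo; python3 -c "from h import *;go(-.046,.2)"
```

```text
time: 1.35
eef_pos: [0.418, 0.1454, 0.2311]
tcp_rot: [-0.039, 0.999, -0.0, -0.0]
contact_force: [-0.1, 1.1, -0.2]
opening: -0.002
finger_force: 0.0

1.35 [0.418  0.1454 0.2311] -0.002277026436490277 toolx deg -175.483279256092 want -174.7
1 bank frame offset -0.0453 0.1896 go cm [ -0.18 -18.96   3.12]
2 bank frame offset -0.0452 0.3096 go cm [ -0.34 -30.96   3.12]
```

```bash
python3 -m pendant '[{"dx":0,"dy":-6,"dz":0,"twist":-0.8},{"dx":0,"dy":-12,"dz":1,"twist":-0.8},{"dx":0.2,"dy":-18.6,"dz":3,"twist":-0.8},{"dx":0.2,"dy":-18.6,"dz":4,"twist":-0.8},{"dx":0.2,"dy":-18.6,"dz":4,"twist":-0.8}]'; echo
python3 - <<'E'
from h import *
import cv2
from plant import ctrl
go(-.046,.09)
a=ctrl.read_camera('side')['img'][170:350,230:470];b=ctrl.read_camera('wrist')['img']
a=cv2.resize(a,(400,300));b=cv2.resize(b,(400,300))
cv2.imwrite('pics/p1.png',np.hstack([a,b])[...,::-1])
E
```

```text
time: 1.98
eef_pos: [0.43, -0.0362, 0.1899]
tcp_rot: [-0.049, 0.999, 0.001, -0.002]
contact_force: [-0.3, -1.4, -0.1]
opening: -0.003
finger_force: 0.0

1.975 [ 0.43   -0.0362  0.1899] -0.0030534164884817704 toolx deg -174.34007282230846 want -174.7
1 bank frame offset -0.05 0.0077 go cm [-0.42 -0.79  9.99]
2 bank frame offset -0.0499 0.1277 go cm [ -0.34 -12.79   9.96]
```

View pics/p1.png

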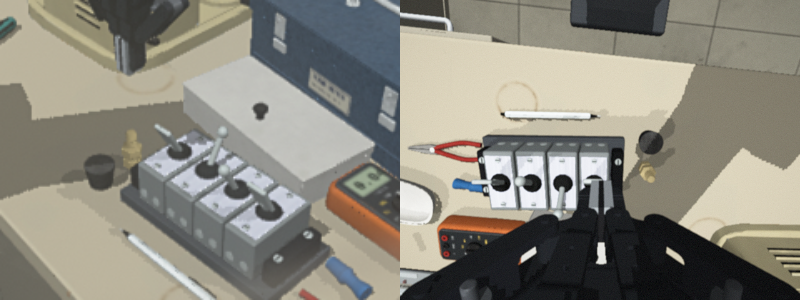

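The fingers are in front of the outer-left paddle, which sits at wrist-crop (597,183). Next I descend in front of it.

```bash
python3 -m pendant '[{"dx":0,"dy":-0.6,"dz":4,"twist":0},{"dx":0,"dy":-0.6,"dz":8,"twist":0},{"dx":0,"dy":-0.6,"dz":10,"twist":0},{"dx":0,"dy":-0.6,"dz":10,"twist":0},{"dx":0,"dy":-0.6,"dz":10,"twist":0}]'; echo; python3 -c "from h import *;go(-.002,.09)"
```

```text
time: 2.7
eef_pos: [0.4327, -0.0426, 0.0928]
tcp_rot: [-0.05, 0.999, -0.0, 0.001]
contact_force: [0.9, -0.5, -0.0]
opening: -0.0
finger_force: 0.0

2.7 [ 0.4327 -0.0426  0.0928] -0.0001613262707405905 toolx deg -174.21465484639288 want -174.7
1 bank frame offset -0.0479 0.001 go cm [-4.59 -0.14  0.29]
2 bank frame offset -0.0479 0.121 go cm [ -4.48 -12.14   0.3 ]
```

```bash
python3 -m pendant '[{"dx":-1.2,"dy":0,"dz":0.1,"twist":0},{"dx":-2,"dy":0,"dz":0.3,"twist":0},{"dx":-3,"dy":0,"dz":0.3,"twist":0},{"dx":-4,"dy":0,"dz":0.3,"twist":0},{"dx":-4.6,"dy":0,"dz":0.3,"twist":0},{"dx":-4.6,"dy":0,"dz":0.3,"twist":0}]'; echo; python3 -c "from h import *;go(-.002,.09)"
```

```text
time: 3.45
eef_pos: [0.4779, -0.0386, 0.0881]
tcp_rot: [-0.049, 0.999, 0.0, 0.0]
contact_force: [-0.9, 0.6, 0.4]
opening: 0.0
finger_force: 0.0

3.45 [ 0.4779 -0.0386  0.0881] 7.655754789693982e-05 toolx deg -174.32803575765624 want -174.7
1 bank frame offset -0.0025 0.0008 go cm [-0.05 -0.08 -0.19]
2 bank frame offset -0.0025 0.1208 go cm [  0.03 -12.08  -0.19]
```

```bash
for i in 1 2 ; do python3 -m pendant '[{"dx":-0.2,"dy":0,"dz":0,"twist":0},{"dx":-0.2,"dy":0,"dz":0,"twist":0}]' | grep -E "eef|contact"; done
python3 - <<'E'
from h import *
import cv2
from plant import ctrl
a=ctrl.read_camera('side')['img'][200:350,270:450];b=ctrl.read_camera('top')['img'][190:310,320:480]
cv2.imwrite('pics/p2.png',np.hstack([cv2.resize(a,(400,330)),cv2.resize(b,(400,330))])[...,::-1])
E
```

```text
eef_pos: [0.479, -0.0384, 0.0881]
contact_force: [-0.9, -0.5, -0.5]
eef_pos: [0.4811, -0.0382, 0.0882]
contact_force: [-1.9, 0.2, -1.3]
```

View pics/p2.png

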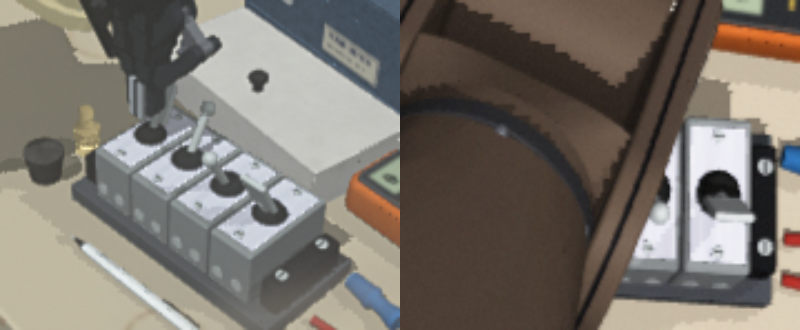

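The side crop shows paddle 1 being carried back under the fingers at (150,110), with both balls unmoved. I'll nudge until the force shows the stop.

```bash
python3 -m pendant '[{"dx":-0.15,"dy":0,"dz":0,"twist":0},{"dx":-0.15,"dy":0,"dz":0,"twist":0}]' | grep -E "eef|contact"; python3 -m pendant '[{"dx":-0.15,"dy":0,"dz":0,"twist":0},{"dx":-0.15,"dy":0,"dz":0,"twist":0}]' | grep -E "eef|contact"
```

```text
eef_pos: [0.4829, -0.038, 0.0884]
contact_force: [-1.1, -0.4, -0.7]
eef_pos: [0.4846, -0.038, 0.0885]
contact_force: [-2.6, -0.1, 0.2]
```

```bash
python3 -m pendant '[{"dx":-0.15,"dy":0,"dz":0,"twist":0},{"dx":-0.15,"dy":0,"dz":0,"twist":0}]' | grep -E "eef|contact"; python3 -m pendant '[{"dx":-0.15,"dy":0,"dz":0,"twist":0},{"dx":-0.15,"dy":0,"dz":0,"twist":0}]' | grep -E "eef|contact"
```

```text
eef_pos: [0.4852, -0.0378, 0.0883]
contact_force: [-4.9, -0.2, 1.2]
eef_pos: [0.4855, -0.0378, 0.0881]
contact_force: [-9.4, -1.0, 5.0]
```

At the stop (9 N, no more motion). Retreat, rise and cross to paddle 2.

```bash
python3 -m pendant '[{"dx":1,"dy":0,"dz":0,"twist":0},{"dx":1.5,"dy":0,"dz":-5,"twist":0},{"dx":3,"dy":0,"dz":-9,"twist":0},{"dx":5.7,"dy":-4,"dz":-9,"twist":0},{"dx":5.7,"dy":-9,"dz":-9,"twist":0},{"dx":5.7,"dy":-12.3,"dz":-9,"twist":0},{"dx":5.7,"dy":-12.3,"dz":-9,"twist":0},{"dx":5.7,"dy":-12.3,"dz":-9,"twist":0}]' ; python3 -c "from h import *;go(-.05,.089,(0,-.002))"
```

```text
time: 6.05
eef_pos: [0.4429, -0.1654, 0.1784]
tcp_rot: [-0.049, 0.999, 0.0, 0.001]
contact_force: [-0.9, 0.8, -0.8]
opening: 0.004
finger_force: 0.0
6.05 [ 0.4429 -0.1654  0.1784] 0.004234547504266144 toolx deg -174.33991402165654 want -174.7
1 bank frame offset -0.0491 -0.1222 go cm [ 0.02 12.22  8.94]
2 bank frame offset -0.049 -0.0022 go cm [0.11 0.02 8.94]
```

```bash
python3 -m pendant '[{"dx":0,"dy":0,"dz":4,"twist":0},{"dx":0,"dy":0,"dz":8,"twist":0},{"dx":0,"dy":0,"dz":9,"twist":0},{"dx":0,"dy":0,"dz":9,"twist":0},{"dx":-1.2,"dy":0,"dz":9,"twist":0},{"dx":-2.2,"dy":0,"dz":9,"twist":0},{"dx":-3.2,"dy":0,"dz":9,"twist":0},{"dx":-4.2,"dy":0,"dz":9,"twist":0},{"dx":-5,"dy":0,"dz":9,"twist":0},{"dx":-5,"dy":0,"dz":9,"twist":0}]' ; python3 -m pendant '[{"dx":-0.15,"dy":0,"dz":0,"twist":0},{"dx":-0.3,"dy":0,"dz":0,"twist":0},{"dx":-0.3,"dy":0,"dz":0,"twist":0}]' | grep -E "eef|contact"; python3 -c "from h import *;go(.005,.089,(0,-.002))"
```

```text
time: 7.3
eef_pos: [0.4931, -0.1606, 0.0881]
tcp_rot: [-0.05, 0.999, 0.0, 0.0]
contact_force: [0.3, -0.6, -0.4]
opening: 0.003
finger_force: 0.0
eef_pos: [0.4951, -0.1603, 0.0881]
contact_force: [-2.4, -0.8, 0.2]
7.675 [ 0.4951 -0.1603  0.0881] -0.001409350157268783 toolx deg -174.3332812783697 want -174.7
1 bank frame offset 0.0034 -0.1219 go cm [-0.24 12.19 -0.08]
2 bank frame offset 0.0035 -0.0019 go cm [-0.15 -0.01 -0.09]
```

```bash
python3 -m pendant '[{"dx":-0.2,"dy":0,"dz":0,"twist":0},{"dx":-0.2,"dy":0,"dz":0,"twist":0}]' | grep -E "eef|contact"; python3 -m pendant '[{"dx":-0.2,"dy":0,"dz":0,"twist":0},{"dx":-0.2,"dy":0,"dz":0,"twist":0}]' | grep -E "eef|contact"
```

```text
eef_pos: [0.4958, -0.1602, 0.0879]
contact_force: [-6.9, -1.7, 2.5]
eef_pos: [0.4961, -0.1601, 0.0879]
contact_force: [-12.4, -1.3, 5.7]
```

Stop reached. Retreat and lift clear, then look.

```bash
python3 -m pendant '[{"dx":1,"dy":0,"dz":0,"twist":0},{"dx":1.5,"dy":0,"dz":-5,"twist":0},{"dx":3,"dy":0,"dz":-9,"twist":0},{"dx":4,"dy":-5,"dz":-12,"twist":0},{"dx":4,"dy":-10,"dz":-12,"twist":0},{"dx":4,"dy":-15,"dz":-12,"twist":0},{"dx":4,"dy":-20,"dz":-12,"twist":0},{"dx":4,"dy":-20,"dz":-12,"twist":0},{"dx":4,"dy":-20,"dz":-12,"twist":0}]'
python3 - <<'E'
from h import *
import cv2
from plant import ctrl
a=ctrl.read_camera('side')['img'][200:350,270:450];b=ctrl.read_camera('top')['img'][190:310,320:480]
cv2.imwrite('pics/p3.png',np.hstack([cv2.resize(a,(400,330)),cv2.resize(b,(400,330))])[...,::-1])
E
```

```text
time: 9.3
eef_pos: [0.4795, -0.3627, 0.2082]
tcp_rot: [-0.049, 0.999, 0.0, 0.0]
contact_force: [-0.5, -0.3, 0.9]
opening: 0.003
finger_force: 0.0
```

View pics/p3.png

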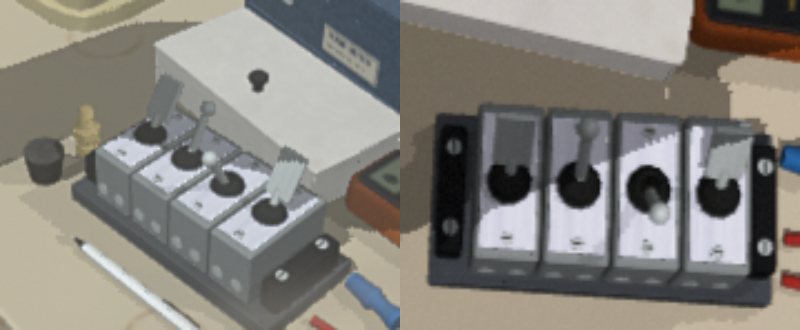

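Both paddles lean fully to the back (top crop (515,140) and (730,150)). The balls are unchanged at (588,128) at the back and (660,213) at the front, and the arm is clear.

```bash
python3 -c "from plant import ctrl;print(ctrl.sign_off())"
```

```text
the job is handed in; nothing more can be done
None
```

I pushed both flat-paddle levers to their back stops, left the two ball-ended levers where they stood, moved the arm clear and handed the job in at about 9.4 s; the verdict wasn't shown.

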